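# Pull the dust extractor's filter cassette

### The arm

A 6-joint arm with a two-finger parallel gripper is mounted at the origin on the work surface. World frame = base frame: x ahead of the robot, y to its left, z up, the work surface at z = 0. Lengths are in m, angles in rad, forces in N, time in s.
With the tool pointing down it reaches from about 0.35 to 0.775 m from the base axis. Payload 5.5 kg.
Tool frame: the origin (TCP) lies where the fingers leave the gripper's body, on its centre line; the fingertips stand env.tip_reach ahead of it and the grasp point (between the pads) lies 54 mm ahead of it (env.tip_reach is the distance from the TCP to the fingertips, in m); z points along the fingers, y is the line along which they close (so a half turn about z gives the same grasp; the last joint's range is limited). The gripper opens to 85 mm and grips with 20 to 120 N. Pads are 22 mm wide; open, the fingers measure 114 mm over their backs; the gripper's body (76 mm by 85 mm) begins 54 mm behind the grasp point. The pads swing forward as they close: fully open they stand 13 mm farther back than shut.
Start: joints at [0.983, 0.313, 0.046, 1.304, 0, 1.431], TCP at [0.249, 0.518, 0.304] pointing down, gripper open.
Joint ranges: [-2.76, 2.76], [-0.86, 1.69], [-1.03, 1.26], [-2.2, 2.34], [-1.47, 1.5], [-3.14, 3.14]. Speed limits (rad/s): [2.57, 2.57, 3.14, 3.14, 3.14, 3.14].

### API

Orientations are given as a unit quaternion [w, x, y, z].
In Python, from workcell import status, optics, hand_in, env gives the robot as it stands.
- The arm moves only by the shell command python3 -m handwheel 'ROWS' [FORCE]. ROWS is a JSON object whose one key "deltas" holds a list of rows, each a list of 5 numbers: the opening, from -1 (shut) to 1 (fully open), then the shift along the tool's x, y, z in units of 40 mm (1.0 is 40 mm), then the turn about the tool's z in units of 10 degrees (1.0 is 10 degrees). In form: {"deltas": [[jaw, x, y, z, roll], ...]}. A call has 1 to 20 rows; each row shifts and turns the commanded pose from where the row before left it, along the tool's axes as they then stand; what a row does not reach is not made up. A row lasts 1/8 s, in which the tool goes at most 62.5 mm and 10.7 degrees, less where a joint would pass 70% of its speed; a pose out of reach is approached as far as the arm can. A call is refused whole if a number of a shift passes 1 or a number of a turn 1, either way. A call with a gripper value outside its range is refused whole. The fingers move at their own pace and stop on an object; FORCE is the grip in N (left out, the last holds). Time passes only in rows, so rows that do not move let the fingers close. It gives the time, the measured TCP pose, the force, the opening and the grip force at its end, in the units of the state.
- status.get_state(): the state, without advancing time (a new reading comes with each control period).
- optics.read_camera(name): name is "side" or "top"; returns a dict with "frame" (480x640x3 uint8, red, green, blue), "depth" (480x640 float32, m along the optical axis (not along the pixel's ray), 0 where there is no reading), "vfov" (degrees; the focal length in pixels is half the picture's height over the tangent of half this angle, whatever the lens; pixels are square), "cx", "cy" (the principal point, pixels), "origin" and "attitude" of the camera in the world. Camera axes: x right, y down, z forward; pixel columns grow to the right and rows downward; lengths in m; the calibration is good to about 2 mm. A picture is of the moment at which its call begins.
- hand_in(): hands the job in; it is judged then, once.
The state is a dict: "clock": time; "joint_pos": joint angles; "qvel": joint speeds; "tau": joint torques, N m; "tcp_pos": TCP position; "orientation": TCP orientation; "wrist_force": force on the tool from outside, world axes, zero at the start; "ft_torque": the same for the moment, N m; "finger_gap": finger opening in m; "grip_force": force on a finger pad.
Only numpy, scipy, OpenCV 4.12 (cv2) and the standard library are available. Lean on these libraries where they do the work, as an engineer would, in place of code of your own. Each camera call takes 0.05 s, during which the arm holds its last target. There are 200 camera calls.

### The job

The filter of the little dust extractor behind the lathe is due for cleaning. Stop the extractor with its red button, swing its clear cover up until it stands open, then pinch the two orange side catches of the filter cassette together and lift the cassette straight out, keeping it level so that it sheds no dust. Finish while holding it by the pinched catches, still and wholly clear above the open bay, with the cover left standing open; leave the brass drive centre, the red chuck key and the ebony finial alone.

Things in the scene. Friction and masses are not known exactly. Their poses are not given: they have to be found in the camera images.
- extractor: Grey bench dust extractor, fixed, sizes in mm: 244 long (its x), 148 wide (its y), plus a black intake hood out to x = +142. Origin: centre of its underside on the cart top, z up. Front (x -122 to -42): blower casing, deck 100 high, with the red stop button and, 62 to its +y side, a flush green start button (top at z = 115). Rear (x -42 to +122): filter bay, rim 125 high, under the clear cover
- bay (a point): Centre of the filter bay's floor: x = +40, y = 0, z = 85 of the extractor, axes as the extractor's. The bay is an open-topped well, inside x -78 to +78 and y -70 to +70 mm from here, its rim 40 above its floor. The cassette hangs through a slot in this floor with 1.5 clearance all round. A bench lathe, 195 high, stands beyond the extractor at world x above 0.78
- stop_button (a joint): red stop button, 28 across, pressed straight down; value is how far it is in, 0 to 0.006 m; a spring brings it back, fully in takes 5 N
- stop_button_top (a point): centre of the red button's top face; at rest at x = -88, y = -31, z = 121 of the extractor
- cover (a joint): Angle of the clear cover over the filter bay, rad: 0 shut, grows as it is swung up, 1.57 upright, 1.9 at its stop. Hinged along the extractor's x at the bay's -y rim. The hinge is stiff: the cover stays at any angle where it is left (1 to 3 N at the knob moves it). It may start up to 0.3 ajar
- cover_knob (a point): Centre of the black ball knob (28 mm diameter, on a 12 thick stem) on the cover, a clear 164 x 148 x 5 plate with black edge. Shut: x = +40, y = +48, z = 157.5 of the extractor. The ball's centre is 32 off the cover's underside and 122 from the hinge along the cover; the free edge is 26 beyond the knob
- cover_hinge (a point): middle of the cover's hinge line, at x = +40, y = -74, z = 125.5 of the extractor; the hinge line runs along the extractor's x
- cassette: Filter cassette, 110 to 230 g, 54 mm thick (its x), 112 long (its y), 92 tall: white pleats, black frame and top. Origin: centre of its underside, z up, axes as the extractor's. Seated: origin at x = +40, y = 0, z = 25 of the extractor; bay floor at the cassette's z = 60. On top a black block, 40 wide in x, up to z = 92, stands between two orange catches
- catch_near (a joint): Travel of the orange catch on the cassette's -x side, 0 to 0.006 m, grows as it is pushed in towards the middle; its spring takes 3 N to start, 6.6 N fully in. A hook below it holds the cassette down under the bay floor until both catches are in by 4 mm or more; pinch both fully in
- catch_far (a joint): the same for the orange catch on the cassette's +x side
- catch_near_face (a point): Middle of the outer face of the -x catch's upright finger plate (34 mm long in y, from z = 64 to 92 of the cassette): at rest x = -31, y = 0, z = 78 of the cassette. The two outer faces are 62 apart at rest, 50 when both are pinched fully in
- catch_far_face (a point): middle of the outer face of the +x catch's finger plate: at rest x = +31, y = 0, z = 78 of the cassette
- drive_centre: brass drive centre standing on its head, 25 diameter, 72 tall; origin: centre of its underside. To be left alone
- finial: ebony finial standing on its foot, 34 diameter, 79 tall; origin: centre of its underside. To be left alone
- chuck_key: red plastic T-handled chuck key lying flat, 106 long, handle bar 70 wide, 12 thick; origin: on the cart top under its shaft, 40 from the handle bar. To be left alone

How it is judged:
On the way, in this order (a step that is already met when the one before it is completed fails the run):
1. the red stop button is pressed in (value of joint stop_button above 0.004 m), for 0.05 s.
2. the cover stands open (value of joint cover above 1.3 rad), for 0.2 s.
3. both catches are pinched in by the fingers while the cassette is still seated (value of joint each of catch_near, catch_far above 0.0035 m and contact force between the fingers and cassette above 2 N and z of cassette in the frame of extractor below 0.035 m), for 0.1 s.
At the end, for the whole second after the job is handed in: Fingers hold the cassette, both catches pinched in over 3.5 mm, its underside over 10 mm above the bay rim and within 150 mm of the bay centre from above, within 0.3 rad of level, still, touching neither extractor nor cover; cover open over 1.3 rad; stop button let go (z of cassette in the frame of extractor above 0.135 m and horizontal distance between cassette and bay below 0.15 m and angle between cassette's own z axis and vertical below 0.3 rad and value of joint each of catch_near, catch_far above 0.0035 m and contact force between the fingers and cassette above 2 N and contact force between cassette and extractor below 0.1 N and linear speed of cassette below 0.03 m/s and value of joint cover above 1.3 rad and value of joint stop_button below 0.002 m); the arm keeps its last pose, push and grip.
It fails at once if the cassette is tipped by more than 0.5 rad (angle between cassette's own z axis and vertical above 0.5 rad).
It fails at once if the drive centre is disturbed (distance of drive_centre from where it was at the start of the episode above 0.02 m or angle between drive_centre's own z axis and vertical above 0.3 rad).
It fails at once if the finial is disturbed (distance of finial from where it was at the start of the episode above 0.02 m or angle between finial's own z axis and vertical above 0.3 rad).
It fails at once if the chuck key is disturbed (distance of chuck_key from where it was at the start of the episode above 0.02 m).
It also fails if it takes over 64 s, if anything falls off the work surface, if the arm or the gripper's body presses on something with over 40 N, if the wrist force passes 120 N, or if a joint passes its speed limit or range.

## Working session

There is one attempt and no reset: what is moved stays moved. The work goes in short steps, Python scripts to look and compute and a shell command to move; the robot and the scene stay as the last step left them, time stands still between calls to the robot, and variables do not carry over. Pictures are saved under pics/ and viewed, at most 10 in all, crops included, and the job is handed in when it is done.

```bash
mkdir -p pics
cat > h.py <<'E'
import numpy as np, cv2
from scipy.spatial.transform import Rotation as R
from workcell import status, optics, hand_in, env
def Rq(q): return R.from_quat([q[1],q[2],q[3],q[0]]).as_matrix()
def cam(n):
    c=optics.read_camera(n); d=c["depth"]; f=240/np.tan(np.radians(c["vfov"])/2)
    v,u=np.mgrid[:480,:640]
    P=np.stack([(u-c["cx"])/f*d,(v-c["cy"])/f*d,d],-1)
    W=P@Rq(c["attitude"]).T+np.array(c["origin"]); W[d<=0]=np.nan
    return c,W
E
python3 - <<'E'
from h import *
for n in("side","top"):
    c,W=cam(n); cv2.imwrite(f"pics/{n}0.png",c["frame"][:,:,::-1]); np.save(n+"0.npy",W); print(n,c["origin"],c["attitude"],c["vfov"],c["cx"],c["cy"])
s=status.get_state(); print(s,env.tip_reach); print(Rq(s["orientation"]))
E
```

```text
side [ 0.41239535 -0.81858667  0.62597261] [-0.48657264  0.8714953  -0.05000692  0.03524657] 52.67405990726952 315.1516827252825 241.8052628755012
top [ 0.45340761 -0.01390596  1.22025727] [ 0.02315953 -0.70471582  0.70896298 -0.01451695] 56.04091992845364 324.16820141605365 245.62928567278573
{'clock': 0.1, 'joint_pos': array([ 9.83410308e-01,  3.13928613e-01,  4.51093750e-02,  1.30357536e+00,
       -5.71878079e-06,  1.43119688e+00]), 'qvel': array([-0.00052778, -0.00193976,  0.00213618, -0.00104239, -0.00166637,
        0.00085976]), 'tau': array([ 3.04292269e-03, -4.81726527e+01,  2.99243367e+01,  1.27274415e-02,
       -5.11418091e-05,  5.15330669e-06]), 'tcp_pos': array([0.24878829, 0.51803469, 0.30310291]), 'orientation': array([-2.81453386e-04,  2.22027336e-01,  9.75040114e-01, -7.47938714e-04]), 'wrist_force': array([-0.59208944, -0.38266775,  0.84243532]), 'ft_torque': array([-0.00024157,  0.03513262,  0.0232477 ]), 'grip_force': 0.0, 'finger_gap': 0.08526597043660135} 0.0726
[[-9.01407565e-01  4.32970697e-01 -8.80982364e-04]
 [ 4.32971539e-01  9.01406605e-01 -1.33355981e-03]
 [ 2.16731003e-04 -1.58352119e-03 -9.99998723e-01]]
```

View pics/side0.png

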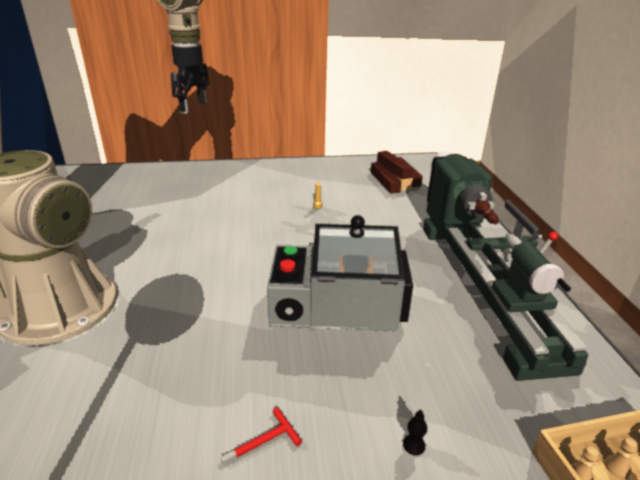

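View pics/top0.png

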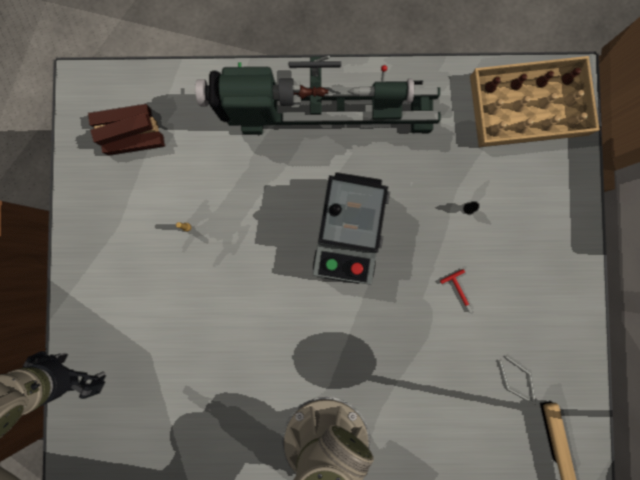

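The side view shows the red button at (288,266) and the knob at (358,222). In the top view red is at (357,268), green at (331,264) and the knob at (335,210). The extractor's yaw is small and negative.

```bash
cat > m.py <<'E'
from h import *
for n in("top","side"):
    c,W=cam(n); f=c["frame"].astype(int); r,g,b=f[...,0],f[...,1],f[...,2]
    v,u=np.mgrid[:480,:640]
    box=(abs(u-345)<60)&(abs(v-265)<30) if n=="top" else (abs(u-288)<25)&(abs(v-258)<20)
    red=(r>150)&(g<80)&(b<80)&box; gr=(g>100)&(r<80)&(b<110)&box
    o={}
    for k,m in(("red",red),("green",gr)):
        p=W[m]; o[k]=np.nanmedian(p,0); print(n,k,m.sum(),u[m].mean(),v[m].mean(),np.nanmean(p,0),o[k])
    dv=o["green"]-o["red"]; print("yaw",np.degrees(np.arctan2(-dv[0],dv[1])),np.linalg.norm(dv[:2]))
    k=(np.hypot(u-335,v-210)<8) if n=="top" else (np.hypot(u-358,v-222)<9)
    k&=(r<70)&(g<70)&(b<70); p=W[k]; p=p[p[:,2]>np.nanmax(p[:,2])-.02]
    print("knob",len(p),p.mean(0),p.max(0),p.min(0))
    # rectangle fit of everything high
    if n=="top":
        m=(W[...,2]>.09)&(W[...,2]<.2)&(W[...,0]<.72)&(W[...,0]>.35)&(abs(W[...,1])<.2)
        q=W[m][:,:2].astype(np.float32); print(cv2.minAreaRect(q))
    if n=="top":
        for a,bx in(("fin",(471,208)),("dc",(183,226)),("key",(458,288))):
            mm=(abs(u-bx[0])<30)&(abs(v-bx[1])<30)&(W[...,2]>.008); q=W[mm]; print(a,mm.sum(),q.mean(0),q.max(0),q.min(0))
E
python3 m.py
```

```text
top red 63 356.92063492063494 268.1746031746032 [ 0.45665462 -0.07977707  0.12457666] [ 0.45704425 -0.07990679  0.12465946]
top green 72 331.4166666666667 264.09722222222223 [ 0.46702302 -0.01805647  0.11397527] [ 0.46725293 -0.01709628  0.11385993]
yaw -9.231637786046559 0.06363472374505208
knob 108 [ 0.59386959 -0.02895049  0.1845183 ] [ 0.60782077 -0.01536213  0.19150648] [ 0.58173685 -0.04093243  0.17222   ]
((0.5595173239707947, -0.06940703094005585), (0.15535788238048553, 0.2667931616306305), 80.49197387695312)
fin 137 [ 0.61576817 -0.3866882   0.04394157] [ 0.6332184  -0.37776706  0.07937973] [ 0.60318903 -0.40246685  0.00811452]
dc 100 [0.57093844 0.37108638 0.04114141] [0.58391458 0.43138333 0.07417003] [0.55505138 0.36231544 0.00853306]
key 212 [ 0.40695609 -0.35507048  0.01077267] [ 0.45318675 -0.30753636  0.01698923] [ 0.33898768 -0.3888032   0.00803017]
side red 138 287.22463768115944 264.9347826086956 [ 0.45719398 -0.08377621  0.12346511] [ 0.45724275 -0.08544658  0.12446597]
side green 79 289.9240506329114 250.0126582278481 [ 0.46690698 -0.02064416  0.11523843] [ 0.46660416 -0.02085793  0.11529324]
yaw -8.246963251745562 0.06526353960920335
knob 126 [ 0.59370798 -0.03749465  0.18072679] [ 0.60510168 -0.02862844  0.18998604] [ 0.58282017 -0.04434407  0.17082549]
```

```bash
python3 -m handwheel '{"deltas": [[-1,0,0,0,0.92],[-1,0,0,0,0.92],[-1,0,0,0,0.92],[-1,0,0,0,0.92],[-1,0,0,0,0.92],[-1,0,0,0,0.92],[-1,0,0,0,0.92],[-1,0,0,0,0.93],[-1,0,0,0,0]]}' 30
python3 -m handwheel '{"deltas": [[-1,-1,0.54,0,0],[-1,-1,0.54,0,0],[-1,-1,0.54,0,0],[-1,-1,0.54,0,0],[-1,-1,0.54,0,0],[-1,-1,0.54,0,0],[-1,-1,0.54,0,0],[-1,-1,0.54,0,0],[-1,-1,0.54,0,0],[-1,-1,0.54,0,0],[-1,-1,0.54,0,0],[-1,-1,0.54,0,0],[-1,-1,0.54,0,0],[-1,-0.9,0.54,0,0],[-1,0,0,0,0]]}'
cat > p.py <<'E'
from h import *
import sys
O=np.array([.549,-.064]);Y=np.radians(-9.4)
def ext():
    s=status.get_state(); t=s["tcp_pos"]; M=Rq(s["orientation"]); d=t[:2]-O; c,n=np.cos(Y),np.sin(Y)
    print("t",s["clock"],"ext mm",np.round([1e3*(c*d[0]+n*d[1]),1e3*(-n*d[0]+c*d[1]),1e3*t[2]],1),"yaw y",np.degrees(np.arctan2(M[1,1],M[0,1])),"j6",s["joint_pos"][5],"F",np.round(s["wrist_force"],1),"gap",s["finger_gap"],s["grip_force"])
if __name__=="__main__": ext()
E
python3 p.py
```

```text
clock: 1.32
tcp_pos: [0.2489, 0.5182, 0.3037]
orientation: [0.0, 0.762, 0.648, -0.0]
wrist_force: [0.6, 0.6, 0.1]
finger_gap: -0.0003
grip_force: 0.0
clock: 3.2
tcp_pos: [0.4578, -0.0818, 0.3036]
orientation: [0.0, 0.763, 0.647, 0.0]
wrist_force: [0.9, 0.7, 0.0]
finger_gap: -0.0001
grip_force: 0.0
t 3.2 ext mm [-87.  -32.5 303.6] yaw y -9.41277646355277 j6 1.3854766681203778 F [0.9 0.7 0. ] gap -0.00013518532776679126 0.0
```

```bash
python3 -m handwheel '{"deltas": [[-1,0,0,0.9,0],[-1,0,0,0.9,0],[-1,0,0,0.7,0],[-1,0,0,0.1,0],[-1,0,0,0.1,0],[-1,0,0,0.1,0],[-1,0,0,0.08,0],[-1,0,0,0,0],[-1,0,0,0,0]]}'; python3 p.py
```

```text
clock: 4.32
tcp_pos: [0.4574, -0.0792, 0.1914]
orientation: [0.001, 0.762, 0.647, 0.001]
wrist_force: [-6.0, 4.1, 19.7]
finger_gap: -0.0
grip_force: 9.3
t 4.325 ext mm [-87.9 -30.  191.4] yaw y -9.320920825893996 j6 1.388397542382888 F [-6.   4.1 19.7] gap -3.2745674964767184e-06 9.335440386166738
```

Run:
```python
from h import *
c,W=cam("side"); cv2.imwrite("pics/s1.png",cv2.resize(c["frame"][170:350,220:440,::-1],None,fx=3.3,fy=3.3,interpolation=2))
```

```text
(no output)
```

View pics/s1.png

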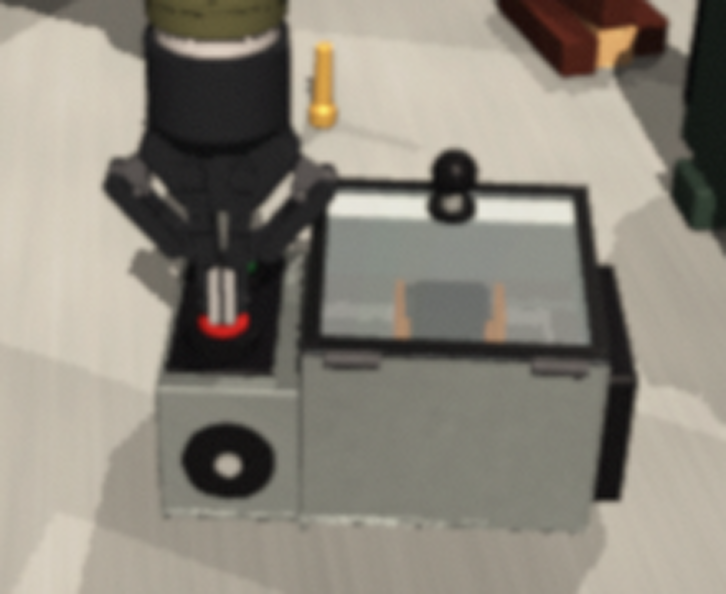

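```bash
python3 -m handwheel '{"deltas": [[-1,0,0,-0.7,0],[-1,0,0,-1,0],[-1,0,0,-1,0],[1,0.45,0.8,0,0],[1,0.45,0.8,0,0],[1,0.45,0.8,0,0],[1,0.4,0.78,0,0],[1,0,0,0,0],[1,0,0,0,0]]}'; python3 p.py
python3 - <<'E'
from h import *
c,W=cam("side");
v,u=np.mgrid[:480,:640];f=c["frame"]
k=(np.hypot(u-358,v-222)<10)&(f.max(-1)<70); p=W[k]; p=p[p[:,2]>.165]; print(len(p),p.max(0),p.min(0),p.mean(0))
cv2.imwrite("pics/s2.png",cv2.resize(c["frame"][140:320,240:460,::-1],None,fx=3.3,fy=3.3,interpolation=2))
E
```

```text
clock: 5.5
tcp_pos: [0.5935, -0.0311, 0.2967]
orientation: [-0.0, 0.762, 0.647, -0.0]
wrist_force: [-0.6, -0.2, 0.7]
finger_gap: 0.0854
grip_force: 0.0
t 5.5 ext mm [ 38.6  39.7 296.7] yaw y -9.345222182076533 j6 1.546575352550905 F [-0.6 -0.2  0.7] gap 0.0854244088224011 0.0
142 [ 0.60547943 -0.02618629  0.19041777] [ 0.58233408 -0.04411447  0.16517142] [ 0.59348836 -0.03686617  0.17989951]
```

View pics/s2.png

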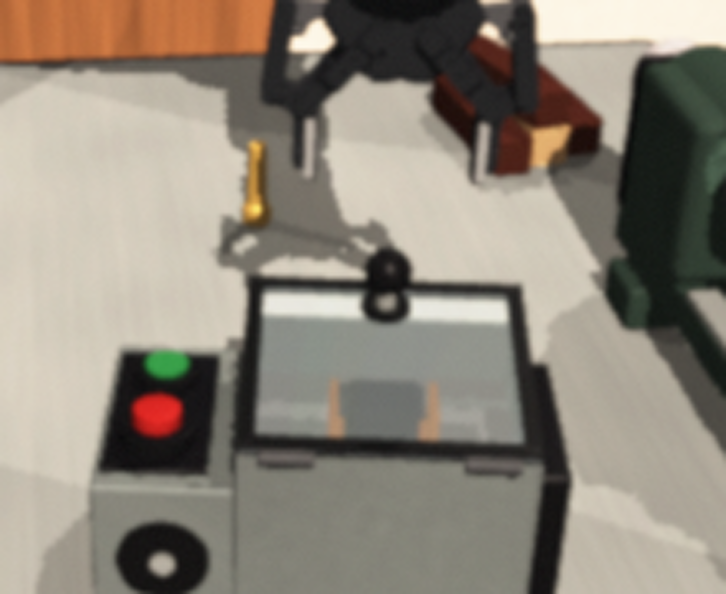

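The open fingers straddle the knob (crop px 305 and 483, knob at 387), and the cover is slightly ajar. I'll go down and grip it.

```bash
python3 -m handwheel '{"deltas": [[1,0,0,0.8,0],[1,0,0,0.8,0],[1,0,0,0,0],[-1,0,0,0,0],[-1,0,0,0,0],[-1,0,0,0,0],[-1,0,0,0,0],[-1,0,0,0,0]]}' 25; python3 p.py
```

```text
clock: 6.55
tcp_pos: [0.5947, -0.031, 0.2333]
orientation: [0.001, 0.762, 0.647, 0.001]
wrist_force: [2.9, 1.0, 0.9]
finger_gap: 0.0259
grip_force: 24.6
t 6.55 ext mm [ 39.7  40.1 233.3] yaw y -9.345742768223255 j6 1.5468988399133323 F [2.9 1.  0.9] gap 0.02589126974040993 24.557789862155914
```

```bash
python3 -m handwheel '{"deltas": [[-1,-0.14,0,-0.28,0],[-1,-0.17,0,-0.27,0],[-1,-0.19,0,-0.25,0],[-1,-0.22,0,-0.23,0],[-1,-0.24,0,-0.2,0],[-1,-0.26,0,-0.18,0],[-1,-0.28,0,-0.15,0],[-1,0,0,0,0]]}' 35; python3 p.py
```

```text
clock: 7.55
tcp_pos: [0.5845, -0.0915, 0.2953]
orientation: [0.001, 0.763, 0.646, 0.0]
wrist_force: [5.6, -2.1, -2.9]
finger_gap: 0.0256
grip_force: 35.1
t 7.55 ext mm [ 39.5 -21.4 295.3] yaw y -9.459604357863654 j6 1.4451544448094844 F [ 5.6 -2.1 -2.9] gap 0.025588170600215454 35.09249210357666
```

Still gripping; I'll continue the arc.

```bash
python3 -m handwheel '{"deltas": [[-1,-0.29,0,-0.12,0],[-1,-0.3,0,-0.1,0],[-1,-0.31,0,-0.06,0],[-1,-0.31,0,-0.03,0],[-1,-0.32,0,0,0],[-1,-0.31,0,0.03,0],[-1,-0.31,0,0.06,0],[-1,-0.3,0,0.09,0],[-1,0,0,0,0]]}'; python3 p.py
python3 - <<'E'
from h import *
c,W=cam("side")
cv2.imwrite("pics/s3.png",cv2.resize(c["frame"][130:310,240:460,::-1],None,fx=3.3,fy=3.3,interpolation=2))
E
```

```text
clock: 8.68
tcp_pos: [0.5677, -0.1878, 0.2996]
orientation: [-0.001, 0.763, 0.647, -0.0]
wrist_force: [0.0, -0.0, 0.7]
finger_gap: 0.0
grip_force: 0.0
t 8.675 ext mm [  38.7 -119.1  299.6] yaw y -9.441518678456946 j6 1.2818772992318246 F [ 0.  -0.   0.7] gap 4.1909764328956336e-05 0.0
```

View pics/s3.png

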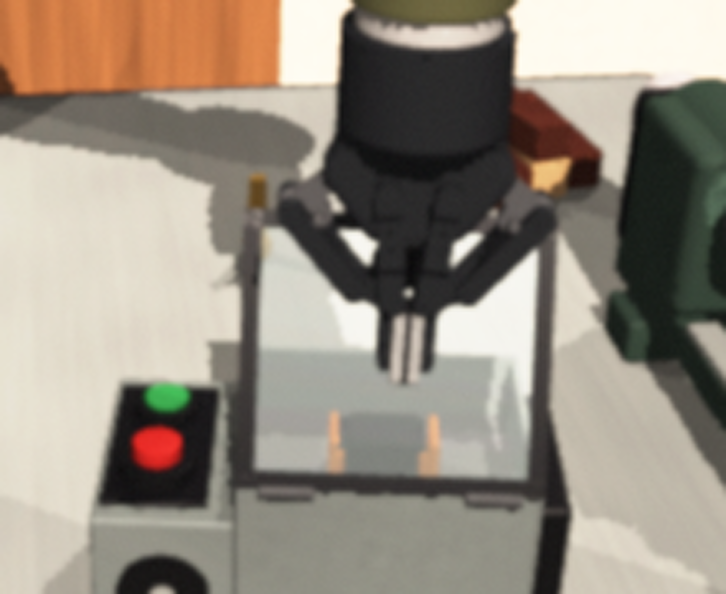

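Grip slipped off the ball late in the arc. Now I'll measure the cover angle from the frame's depth points.

```bash
cat > cov.py <<'E'
from h import *
from p import O,Y
c,W=cam("side")
d=W[...,:2]-O; ex=np.cos(Y)*d[...,0]+np.sin(Y)*d[...,1]; ey=-np.sin(Y)*d[...,0]+np.cos(Y)*d[...,1]; z=W[...,2]
f=c["frame"]; m=(f.max(-1)<75)&(((ex>-.044)&(ex<-.03))|((ex>.11)&(ex<.124)))&(ey>-.13)&(ey<.1)&(z>.135)&(z<.3)
for zb in np.arange(.13,.3,.015):
    k=m&(z>=zb)&(z<zb+.015)
    if k.sum()>3: print(round(zb,3),k.sum(),np.round(1e3*np.array([np.median(ey[k]),np.median(z[k])]),1), round(np.arctan2(np.median(z[k])-.128,np.median(ey[k])+.074),2))
E
python3 cov.py
```

```text
0.13 63 [-72.2 139.7] 1.42
0.145 87 [-65.3 152.4] 1.23
0.16 89 [-57.8 166.6] 1.17
0.175 57 [-50.8 181.8] 1.16
0.19 46 [-43.1 196.1] 1.14
0.205 12 [-36.  208.4] 1.13
0.22 11 [-28.  228.3] 1.14
```

```bash
python3 -m handwheel '{"deltas": [[-1,0,0,-0.9,0],[-1,0,0,-0.85,0],[-1,1,0,0,0],[-1,1,0,0,0],[-1,1,0,0,0],[-1,1,0,0,0],[-1,0,0,0.6,0],[-1,0,0,0.65,0],[-1,0,0,0,0]]}'; python3 p.py
python3 -m handwheel '{"deltas": [[-1,-0.3,0,0,0],[-1,-0.3,0,0,0],[-1,-0.3,0,0,0],[-1,-0.3,0,0,0],[-1,-0.3,0,0,0],[-1,-0.3,0,0,0],[-1,-0.3,0,0,0],[-1,-0.3,0,0,0],[-1,-0.3,0,0,0],[-1,-0.3,0,0,0],[-1,0,0,0,0],[-1,0,0,0,0]]}'; python3 p.py; python3 cov.py
```

```text
clock: 9.9
tcp_pos: [0.5931, -0.0282, 0.3185]
orientation: [-0.002, 0.762, 0.647, -0.001]
wrist_force: [-0.6, -1.1, -0.4]
finger_gap: -0.0
grip_force: 0.0
t 9.9 ext mm [ 37.7  42.6 318.5] yaw y -9.293483903400661 j6 1.5503525920653836 F [-0.6 -1.1 -0.4] gap -3.734063290612814e-05 0.0
clock: 11.4
tcp_pos: [0.5746, -0.1476, 0.3203]
orientation: [0.0, 0.763, 0.647, -0.0]
wrist_force: [-0.0, -0.5, -0.3]
finger_gap: -0.0001
grip_force: 0.0
t 11.4 ext mm [ 38.9 -78.3 320.3] yaw y -9.371647502683834 j6 1.347697960692488 F [-0.  -0.5 -0.3] gap -0.00011370471829961232 0.0
0.13 52 [-80.3 139.5] 2.08
0.145 75 [-82.1 152.8] 1.89
0.16 72 [-84.6 167.5] 1.83
0.175 71 [-86.7 182.6] 1.8
0.19 77 [-88.9 197.2] 1.78
0.205 73 [-91.4 213.1] 1.77
0.22 76 [-93.2 227.6] 1.76
0.235 76 [-95.6 242.1] 1.76
0.25 86 [-98.  257.8] 1.75
0.265 65 [-99.1 269.7] 1.75
```

```bash
python3 -m handwheel '{"deltas": [[-1,0.5,0,0,0],[1,1,0,0,0],[1,1,0,0,0],[1,1,0,0,0],[1,1,0,0,0],[1,1,0,0,0],[1,0.9,0,0,0],[1,0,0,0,0]]}'
python3 - <<'E'
from h import *
from p import O,Y
c,W=cam("top"); np.save("top1.npy",W); np.save("top1f.npy",c["frame"])
d=W[...,:2]-O; ex=np.cos(Y)*d[...,0]+np.sin(Y)*d[...,1]; ey=-np.sin(Y)*d[...,0]+np.cos(Y)*d[...,1]; z=W[...,2]
f=c["frame"].astype(int)
m=(f[...,0]>f[...,2]+50)&(f[...,0]>110)&(ex>-.03)&(ex<.11)&(abs(ey)<.06)&(z>.06)
for s,k in(("near",m&(ex<.04)),("far",m&(ex>.04))):
    q=np.stack([ex[k],ey[k],z[k]],1)*1e3; q=q[q[:,2]>100] if (q[:,2]>100).sum()>4 else q
    print(s,len(q),q.mean(0).round(1),np.median(q,0).round(1),q.min(0).round(1),q.max(0).round(1))
cv2.imwrite("pics/t1.png",cv2.resize(c["frame"][150:300,280:420,::-1],None,fx=4,fy=4,interpolation=2))
E
```

```text
clock: 12.45
tcp_pos: [0.6159, 0.1091, 0.3202]
orientation: [-0.0, 0.761, 0.649, 0.0]
wrist_force: [-0.4, -0.8, 0.4]
finger_gap: 0.0855
grip_force: 0.0<stdin>:9: RuntimeWarning: Mean of empty slice.
  ret = um.true_divide(
  return _methods._mean(a, axis=axis, dtype=dtype,
Traceback (most recent call last):
ValueError: zero-size array to reduction operation minimum which has no identity
```

Run:
```python
import cv2,numpy as np
f=np.load("top1f.npy"); cv2.imwrite("pics/t1.png",cv2.resize(f[150:300,280:420,::-1],None,fx=4,fy=4,interpolation=2))
```

```text
(no output)
```

View pics/t1.png

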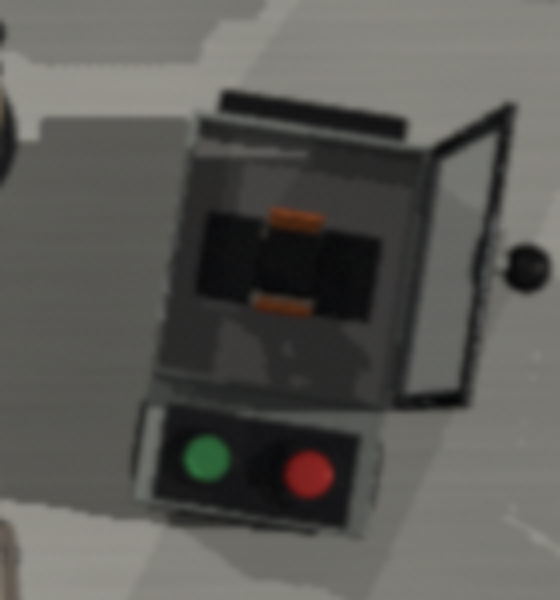

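The cover stands open. The cassette is visible, with orange catches at crop (297,220) and (282,305), i.e. px (354,205) and (350.5,226).

Run:
```python
from h import *
from p import O,Y
W=np.load("top1.npy"); f=np.load("top1f.npy").astype(int); v,u=np.mgrid[:480,:640]
c=optics.read_camera("top"); F=240/np.tan(np.radians(c["vfov"])/2); M=Rq(c["attitude"])
def ray(uu,vv,z):
    r=M@np.array([(uu-c["cx"])/F,(vv-c["cy"])/F,1]); o=np.array(c["origin"]); return (o+r*(z-o[2])/r[2])[:2]
def ext(p): d=p-O; return np.round(1e3*np.array([np.cos(Y)*d[0]+np.sin(Y)*d[1],-np.sin(Y)*d[0]+np.cos(Y)*d[1]]),1)
m=(f[...,0]-f[...,2]>45)&(abs(u-352)<15)
P={}
for s,a,b in(("far",200,211),("near",221,231)):
    k=m&(v>=a)&(v<=b); w=(f[...,0]-f[...,2])[k]; uu=np.average(u[k],weights=w);vv=np.average(v[k],weights=w)
    P[s]=ray(uu,vv,.119); print(s,k.sum(),uu,vv,ext(P[s]),np.median(W[k],0),W[k].max(0))
d=P["far"]-P["near"]; print("mid",ext((P["far"]+P["near"])/2),"yaw",np.degrees(np.arctan2(d[1],d[0])),np.linalg.norm(d))
for s,a,z in(("red",(357,268),.123),("green",(331.5,264),.117)):
    k=((f[...,0]-f[...,1]>80) if s=="red" else (f[...,1]-f[...,0]>40))&(np.hypot(u-a[0],v-a[1])<9)
    print(s,k.sum(),ext(ray(u[k].mean(),v[k].mean(),z)))
# black cassette top outline and bay frame
g=f.sum(-1); k=(g<75)&(abs(u-352)<30)&(abs(v-216)<18)
cs,_=cv2.findContours(k.astype(np.uint8),0,1); q=np.vstack([x for x in cs if len(x)>8]); r=cv2.minAreaRect(q); print(k.sum(),r,ext(ray(*r[0],.1)))
```

```text
far 48 353.39621293319044 204.04501607717043 [65.6  1.8] [ 0.61546111 -0.07337168  0.11266797] [ 0.6198298  -0.05988136  0.12061114]
near 22 350.0471293916024 226.19280205655528 [10.4  1.4] [ 0.56018834 -0.06432515  0.11569115] [ 0.56292657 -0.05188893  0.12042005]
mid [38.   1.6] yaw -9.059946597725421 0.055220009714688725
red 72 [-88.2 -31.2]
green 78 [-88.5  32.3]
815 ((351.25677490234375, 216.45947265625), (43.401329040527344, 20.8786678314209), 9.462322235107422) [36.9  1.7]
```

```bash
python3 -m handwheel '{"deltas": [[1,-0.9,0,0,0],[1,-0.9,0,0,0],[1,-0.9,0,0,0],[1,-0.9,0.02,0,0],[1,-0.9,0.02,0,0],[1,0,0,0,0],[1,0,0,0,0]]}'; python3 p.py
```

```text
clock: 13.42
tcp_pos: [0.5883, -0.0731, 0.3204]
orientation: [-0.0, 0.763, 0.647, 0.0]
wrist_force: [-0.2, -0.3, -0.2]
finger_gap: 0.0853
grip_force: 0.0
t 13.425 ext mm [ 40.3  -2.6 320.4] yaw y -9.43651537988772 j6 1.4762888630223716 F [-0.2 -0.3 -0.2] gap 0.08534054069403757 0.0
```

```bash
python3 -m handwheel '{"deltas": [[1,0.09,-0.03,0.8,0],[1,0,0,0.8,0],[1,0,0,0.8,0],[1,0,0,0.6,0],[1,0,0,0.4,0],[1,0,0,0.3,0],[1,0,0,0.3,0],[1,0,0,0,0],[1,0,0,0,0]]}'; python3 p.py
```

```text
clock: 14.55
tcp_pos: [0.5884, -0.0691, 0.1608]
orientation: [0.0, 0.762, 0.647, 0.0]
wrist_force: [0.4, -1.3, -0.3]
finger_gap: 0.0851
grip_force: 0.0
t 14.55 ext mm [ 39.7   1.4 160.8] yaw y -9.360938667902243 j6 1.4817316225400727 F [ 0.4 -1.3 -0.3] gap 0.08506581195016305 0.0
```

No contact on the way down. I'll pinch.

```bash
python3 -m handwheel '{"deltas": [[-1,0,0,0,0],[-1,0,0,0,0],[-1,0,0,0,0],[-1,0,0,0,0],[-1,0,0,0,0],[-1,0,0,0,0],[-1,0,0,0,0],[-1,0,0,0,0]]}' 45; python3 p.py
```

```text
clock: 15.55
tcp_pos: [0.5887, -0.0692, 0.1619]
orientation: [0.001, 0.762, 0.647, 0.001]
wrist_force: [-1.0, -0.4, 6.4]
finger_gap: 0.0486
grip_force: 48.3
t 15.55 ext mm [ 40.    1.3 161.9] yaw y -9.361953834306446 j6 1.481755587579604 F [-1.  -0.4  6.4] gap 0.048578591060218036 48.34545135498047
```

```bash
python3 -m handwheel '{"deltas": [[-1,0,0,-0.05,0],[-1,0,0,-0.1,0],[-1,0,0,-0.15,0],[-1,0,0,-0.15,0],[-1,0,0,-0.15,0],[-1,0,0,0,0]]}'; python3 p.py
```

```text
clock: 16.3
tcp_pos: [0.5884, -0.0691, 0.1851]
orientation: [0.001, 0.762, 0.647, 0.0]
wrist_force: [0.4, -0.3, -1.7]
finger_gap: 0.0489
grip_force: 47.7
t 16.3 ext mm [ 39.7   1.4 185.1] yaw y -9.357292176165322 j6 1.4817421250834262 F [ 0.4 -0.3 -1.7] gap 0.048949013191524 47.670305371284485
```

Lifting free with only the cassette's weight on the wrist (about 1.7 N). Continuing up.

```bash
python3 -m handwheel '{"deltas": [[-1,0,0,-0.25,0],[-1,0,0,-0.3,0],[-1,0,0,-0.3,0],[-1,0,0,-0.3,0],[-1,0,0,-0.3,0],[-1,0,0,-0.3,0],[-1,0,0,-0.3,0],[-1,0,0,-0.3,0],[-1,0,0,-0.3,0],[-1,0,0,-0.3,0],[-1,0,0,-0.2,0],[-1,0,0,-0.1,0],[-1,0,0,0,0],[-1,0,0,0,0],[-1,0,0,0,0],[-1,0,0,0,0]]}'; python3 p.py; python3 cov.py
python3 - <<'E'
from h import *
c,W=cam("side"); cv2.imwrite("pics/s4.png",cv2.resize(c["frame"][110:310,230:450,::-1],None,fx=3,fy=3,interpolation=2))
E
```

```text
clock: 18.3
tcp_pos: [0.5879, -0.069, 0.314]
orientation: [-0.0, 0.762, 0.647, -0.0]
wrist_force: [-0.5, -0.1, -1.1]
finger_gap: 0.049
grip_force: 47.7
t 18.3 ext mm [ 39.2   1.5 314. ] yaw y -9.355253115974232 j6 1.4816868475054885 F [-0.5 -0.1 -1.1] gap 0.0490174770808171 47.667789459228516
0.13 53 [-80.  140.3] 2.03
0.145 73 [-82.1 152.9] 1.88
0.16 73 [-84.3 167.9] 1.82
0.175 70 [-86.6 182.3] 1.8
0.19 77 [-88.7 197.1] 1.78
0.205 78 [-91.3 212.3] 1.77
0.22 76 [-93.4 226.9] 1.76
0.235 77 [-95.5 242.2] 1.76
0.25 85 [-98.1 258.4] 1.75
0.265 61 [-99.5 269. ] 1.75
```

View pics/s4.png

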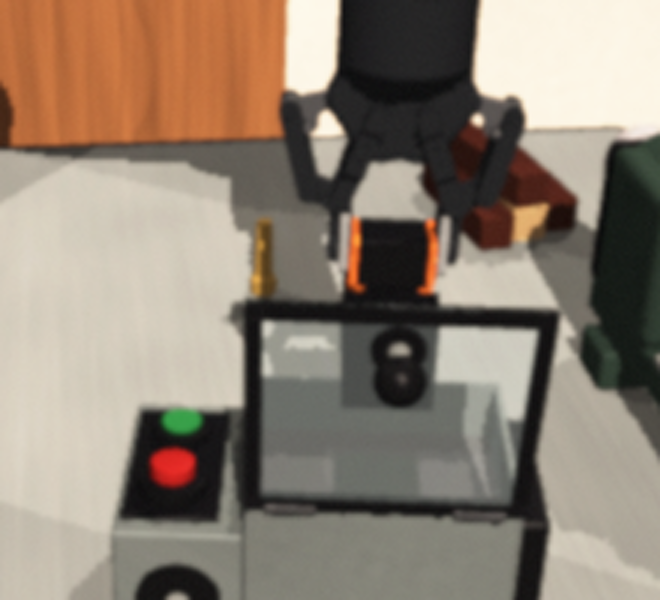

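The cassette hangs level, gripped by both catches (crop px 355 and 432), clear above the bay, with the cover open and the button released. Handing in.

```bash
python3 -c "
from h import *
print(hand_in())"
```

```text
the job is handed in; nothing more can be done
None
```

I pressed the stop button, opened the cover to about 1.7 rad and lifted the cassette out level, pinched by both catches and held about 40 mm above the bay rim, then handed the job in at about 18 s with no verdict returned.

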